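Load the lacquer drying dock

TASK

Slide the dock's selector grip all the way to the right-hand end (load), as seen from the robot. Then put both white drying boards in the two bays of the dock, one in each, pushed fully home against the steel stops so that each board's back edge presses in its bay's lever, and have every wooden cup standing upright and wholly on a board (the ring marks show where). Only when all that is so, slide the selector all the way to the left-hand end (dry), with boards and cups still in place, and leave the other things on the bench where they are.

Things in the scene. Friction and masses are not known exactly. Their poses are not given: they have to be found in the camera images.
- dock: low aluminium drying dock, 155 (x) x 420 (y) mm, fixed to the bench, floor plate 12 mm thick, grey beam along its back; two bays side by side, open to the front and above. Origin: centre of the underside; x towards its back (away from the robot), y to the left, z up.
- bay_left (a point): point on the left bay's floor (seen from the robot), 12 mm above the bench, where a board's origin lies when centred and touching both steel stops. x to the back, y along the width, z up. Stop faces at x = 45 mm, y = -70 and 70 mm, 22 mm high, lever between. Floor starts at x = -80 mm; 8 mm high side ribs leave the bay 198 mm wide.
- bay_right (a point): point on the right bay's floor (seen from the robot), 12 mm above the bench, where a board's origin lies when centred and touching both steel stops. x to the back, y along the width, z up. Stop faces at x = 45 mm, y = -70 and 70 mm, 22 mm high, lever between. Floor starts at x = -80 mm; 8 mm high side ribs leave the bay 198 mm wide.
- lever_left (a joint): brass lever with a black roller at its end, 55 mm long, at the back of the left bay, on an upright pin. 0 = released: roller 22 mm in front of the steel stops; grows as the roller is pushed back (away from the robot); 0.41 = flush with the stop faces; 0.45 = limit; a board edge 5 mm short of the stops gives 0.32. Spring force under 1 N.
- lever_right (a joint): brass lever with a black roller at its end, 55 mm long, at the back of the right bay, on an upright pin. 0 = released: roller 22 mm in front of the steel stops; grows as the roller is pushed back (away from the robot); 0.41 = flush with the stop faces; 0.45 = limit; a board edge 5 mm short of the stops gives 0.32. Spring force under 1 N.
- selector_base: aluminium track of the selector, 40 (x) x 170 (y) x 14 mm, fixed to the bench to the left or the right of the dock, roughly parallel to it. Origin: centre of the underside; its y points to the robot's left, along the travel.
- selector (a joint): how far the selector grip stands from its right-hand end, m: 0 = right-hand end stop (load), 0.12 = left-hand end stop (dry). Slides with about 1.5 N of friction and stays where it is left.
- selector_top (a point): centre of the top face of the selector's black grip, a block 28 (x) x 20 (y) x 40 mm that stands on the track, its top 54 mm above the bench; same axes as the track.
- board_a: white ceramic board A, 90 (x) x 176 (y) x 10 mm, 0.4 kg, with an upright wooden handle at its centre, 12 (x) x 28 (y) mm, top 56 mm above the underside. Ring marks 64 mm across at y = -54 and 54 mm show where cups stand. Origin: centre of the underside, z up. Both boards are alike, and the same either way round.
- board_b: white ceramic board B, 90 (x) x 176 (y) x 10 mm, 0.4 kg, with an upright wooden handle at its centre, 12 (x) x 28 (y) mm, top 56 mm above the underside. Ring marks 64 mm across at y = -54 and 54 mm show where cups stand. Origin: centre of the underside, z up. Both boards are alike, and the same either way round.
- cup1: cherry wood sara cup, a round turned cup 60 mm across and 38 mm high, 70 g, standing open side up. Origin: centre of the underside, z up. It may be absent (None).
- cup2: cherry wood sara cup, a round turned cup 60 mm across and 38 mm high, 70 g, standing open side up. Origin: centre of the underside, z up. It may be absent (None).
- cup3: cherry wood sara cup, a round turned cup 60 mm across and 38 mm high, 70 g, standing open side up. Origin: centre of the underside, z up. It may be absent (None).
- cup4: cherry wood sara cup, a round turned cup 60 mm across and 38 mm high, 70 g, standing open side up. Origin: centre of the underside, z up. It may be absent (None).
- ken: maple ken spike lying behind the dock, 165 mm long along its x, 40 mm thick; not part of the job. Origin: under its middle.
- burnisher: brass burnishing stick with a wooden handle lying behind the dock, 180 mm long along its x, 20 mm high; not part of the job. Origin: under its middle.
- wax_jar: closed wax jar, 64 mm across, 75 mm high, at the other side of the dock from the selector; not part of the job. Origin: centre of its underside.
- cork_block: cork sanding block, 70 x 110 x 30 mm; not part of the job. Origin: centre of its underside.
- brush: lacquer brush lying along y on the bench near the robot; not part of the job.
- oil_bowl: blue ceramic bowl, 100 mm across, 40 mm high, behind the dock; not part of the job. Origin: centre of its underside.
There are look-alikes about, which are no part of the job. Leave any blue look-alike of the board_b alone. What is shaped like the cup3 but green is not meant.

How it is judged:
By the outcome, as a careful person would: the job done as asked, in the order asked, and still so for the second after the job is handed in, with the robot touching nothing.
Of cup1, cup2, cup3, cup4 only 2 to 4 are there at a start; the rules pass over those that are not, and their reading is None.
At some moment in a run one of cup1, cup2, cup3, cup4, board_a, board_b may be knocked a few centimetres aside while the robot is not near it.
It also fails if it takes over 210 s, if anything falls off the work surface, if the arm or the gripper's body presses on something with over 40 N, if the wrist force passes 120 N, or if a joint passes its speed limit or range.

ROBOT

A 7-joint arm with a two-finger parallel gripper is mounted at the origin on the work surface. World frame = base frame: x ahead of the robot, y to its left, z up, the work surface at z = 0. Lengths are in m, angles in rad, forces in N, time in s.
With the tool pointing down it reaches from about 0.35 to 0.9 m from the base axis. Payload 8.1 kg.
Tool frame: the origin (TCP) lies midway between the tips of the shut fingers; the grasp point (between the pads) lies 19 mm behind it (robot.grasp_offset is the distance from the TCP to the grasp point, in m); z points along the fingers, y is the line along which they close (so a half turn about z gives the same grasp; the last joint's range is limited). The gripper opens to 92 mm and grips with 3 to 60 N. Pads are 19 mm wide; open, the fingers measure 130 mm over their backs; the gripper's body (75 mm by 190 mm) begins 47 mm behind the grasp point.
Start: joints at [-1.295, 0.434, 0.025, 1.573, -0.012, 1.134, -0.075], TCP at [0.231, 0.581, 0.227] pointing down, gripper open.
Joint ranges: [-2.62, 2.62], [-0.44, 2.09], [-1.27, 1.32], [0.08, 2.57], [-1.32, 4.46], [0.12, 2], [-2.74, 2.74]. Speed limits (rad/s): [2.22, 2.22, 3.01, 3.01, 3.14, 3.14, 3.14].

INTERFACE

Orientations are given as a 3x3 rotation matrix whose columns are the frame's x, y, z axes.
In Python, from plant import robot gives the robot as it stands.
- The arm moves only by the tool send_rows, never from a script. Its argument "targets" is a list that holds one entry, the list of rows, each a list of 5 numbers: the shift along the tool's x, y, z in cm, then the turn about the tool's z in rad, then the opening, from -1 (shut) to 1 (fully open). A call has 1 to 10 rows; each row shifts and turns the commanded pose from where the row before left it, along the tool's axes as they then stand; what a row does not reach is not made up. A row lasts 1/10 s, in which the tool goes at most 50 mm and 8.59 degrees, less where a joint would pass 70% of its speed; a pose out of reach is approached as far as the arm can. A call is refused whole if a number of a shift passes 5 or a number of a turn 0.15, either way. A call with a gripper value outside its range is refused whole. The fingers move at their own pace and stop on an object; "newtons" is the grip in N (left out, the last holds). Time passes only in rows, so rows that do not move let the fingers close. It gives the time, the measured TCP pose, the force, the opening and the grip force at its end, in the units of the state.
- robot.get_obs(): the state, without advancing time (a new reading comes with each control period).
- robot.read_camera(name): name is "side" or "top"; returns a dict with "image" (384x512x3 uint8, blue, green, red), "range_z" (384x512 float32, m along the optical axis (not along the pixel's ray), 0 where there is no reading), "K" (3x3 intrinsics, pixels), "k1" (the pictures are not rectified: a ray, as slopes to the right and down, at radius r is drawn at 1 + k1 r^2 times it, then the intrinsics apply), "eye" and "rotation" of the camera in the world. Camera axes: x right, y up, looking along -z (the intrinsics and any distortion apply to the point x, -y, -z); pixel columns grow to the right and rows downward; lengths in m; the calibration is good to about 2 mm. A picture is of the moment at which its call begins.
- robot.sign_off(): hands the job in; it is judged then, once.
The state is a dict: "time": time; "joint_pos": joint angles; "qd": joint speeds; "joint_efforts": joint torques, N m; "tool_pos": TCP position; "eef_rot": TCP orientation; "force": force on the tool from outside, world axes, zero at the start; "ft_torque": the same for the moment, N m; "gripper_width": finger opening in m; "finger_force": force on a finger pad.
Only numpy, scipy, OpenCV 4.12 (cv2) and the standard library are available. Lean on these libraries where they do the work, as an engineer would, in place of code of your own. Each camera call takes 0.05 s, during which the arm holds its last target. There are 200 camera calls.

## Working session

There is one attempt and no reset: what is moved stays moved. The work goes in short steps, Python scripts to look and compute and a tool call to move; the robot and the scene stay as the last step left them, time stands still between calls to the robot, and variables do not carry over. Pictures are saved under pics/ and viewed, at most 14 in all, crops included, and the job is handed in when it is done.

Besides the shell and the picture viewer there is one more tool, called after "Request:" in YAML: its name, and indented under it one key for each argument. send_rows: Moves the arm, as the interface text tells. Its arguments: {"type":"object","properties":{"targets":{"type":"array"},"newtons":{"type":"number"}},"required":["targets"]}

```bash
ls; mkdir -p pics; cat > h.py <<'E'
import numpy as np, cv2
from plant import robot
def cam(n):
    c=robot.read_camera(n); return c
def pts(c,uv):
    """world points of pixels by range"""
    uv=np.asarray(uv,float).reshape(-1,2)
    s=slopes(c,uv); ui=uv.round().astype(int)
    z=c["range_z"][ui[:,1],ui[:,0]][:,None]
    p=np.hstack([s[:,:1]*z,-s[:,1:]*z,-z])
    return p@np.array(c["rotation"]).T+np.array(c["eye"])
def slopes(c,uv):
    K=np.array(c["K"]);k=c["k1"]
    d=(np.asarray(uv,float).reshape(-1,2)-K[:2,2])/[K[0,0],K[1,1]]
    s=d.copy()
    for _ in range(20): s=d/(1+k*(s**2).sum(1,keepdims=True))
    return s
def plane(c,uv,h):
    s=slopes(c,uv); r=np.c_[s[:,0],-s[:,1],-np.ones(len(s))]@np.array(c["rotation"]).T
    e=np.array(c["eye"]); return e+r*((h-e[2])/r[:,2])[:,None]
def cloud(c):
    v,u=np.mgrid[:384,:512]; P=pts(c,np.c_[u.ravel(),v.ravel()]).reshape(384,512,3)
    P[c["range_z"]<=0]=np.nan; return P
E
python3 - <<'E'
from h import *
for n in("top","side"):
    c=cam(n); cv2.imwrite(f"pics/{n}0.png",cv2.resize(c["image"],(768,576)))
    print(n,c["eye"],np.round(c["rotation"],3).tolist(),c["K"],c["k1"])
o=robot.get_obs(); print(o)
E
```

```text
pics
top [ 0.31932583 -0.0103277   0.94173604] [[-0.175, 0.959, -0.223], [-0.984, -0.172, 0.034], [-0.006, 0.226, 0.974]] [[360.1446044    0.         254.13744579]
 [  0.         360.1446044  188.79110292]
 [  0.           0.           1.        ]] -0.06167773202332747
side [-0.08855055 -0.94763187  0.79849389] [[0.829, 0.319, -0.459], [-0.559, 0.436, -0.705], [-0.025, 0.841, 0.54]] [[450.85089474   0.         267.87233812]
 [  0.         450.85089474 188.68646891]
 [  0.           0.           1.        ]] -0.06235035019664064
{'time': 0.1, 'joint_pos': array([-1.29459831,  0.43514138,  0.02495082,  1.57399647, -0.01159643,
        1.13403089, -0.07511186]), 'qd': array([-0.00129821, -0.00053958, -0.00072952, -0.00341272,  0.00055113,
       -0.00010484,  0.00151387]), 'joint_efforts': array([ 4.63216013e-03, -6.69115877e+01,  9.89046581e-01, -3.15146685e+01,
       -6.04478270e-02,  3.74202244e-02,  3.79152607e-05]), 'tool_pos': array([0.23099348, 0.58024475, 0.22603434]), 'eef_rot': array([[-9.29088010e-01,  3.69858485e-01, -4.12696472e-04],
       [ 3.69858695e-01,  9.29087008e-01, -1.37048430e-03],
       [-1.23454319e-04, -1.42593991e-03, -9.99998976e-01]]), 'force': array([-0.3239836 ,  0.43091638, -0.13333461]), 'ft_torque': array([ 0.03565472, -0.00591238, -0.00163427]), 'finger_force': 0.0, 'gripper_width': 0.09140126336868816}
```

View pics/top0.png

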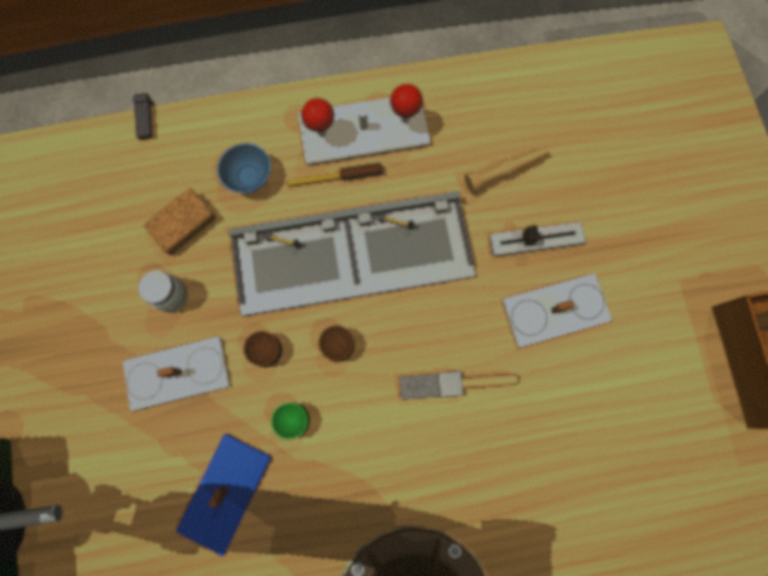

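View pics/side0.png

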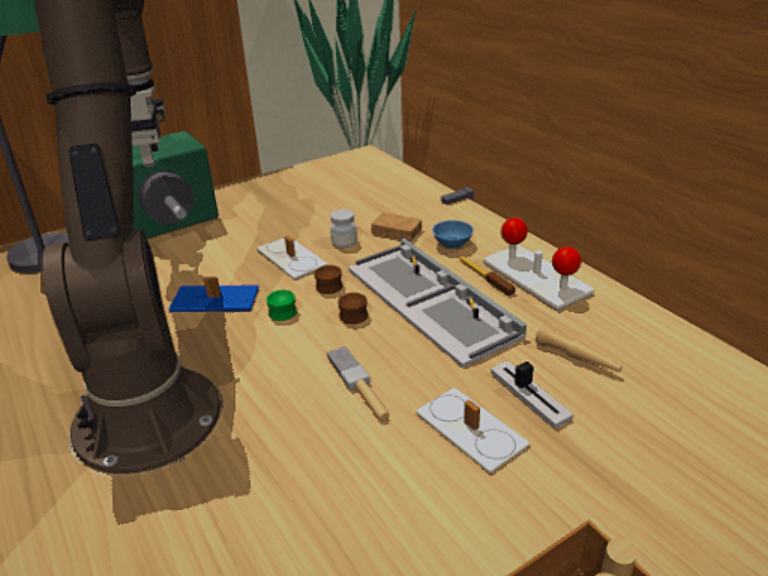

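The top view shows the dock at (350,255), selector at (537,238) with its grip near the left part of the track, white boards at (177,373) and (557,310), and two wooden cups at (263,348) and (337,343). The green cup and blue board are decoys. Next I'll measure positions.

```bash
cat >> h.py <<'E'
def rect(c,mask,h):
    """min area rects of mask blobs, in plane h: centre, sides, angle of long side (from +y)"""
    out=[]
    n,L,S,C=cv2.connectedComponentsWithStats(mask.astype(np.uint8))
    for i in range(1,n):
        if S[i,4]<150: continue
        cn=max(cv2.findContours((L==i).astype(np.uint8),cv2.RETR_EXTERNAL,cv2.CHAIN_APPROX_NONE)[0],key=len)[:,0]
        q=plane(c,cn,h)[:,:2].astype(np.float32)*1000
        r=cv2.minAreaRect(q); b=cv2.boxPoints(r); e=max(b[1]-b[0],b[2]-b[1],key=np.linalg.norm)
        if e[1]<0:e=-e
        out.append((C[i].round(),np.round(r[0],1),np.round(sorted(r[1]),1),round(float(np.arctan2(-e[0],e[1])),3)))
    return out
def report(c):
    im=cv2.cvtColor(c["image"],cv2.COLOR_BGR2HSV); P=cloud(c); Z=P[...,2]
    white=(im[...,1]<60)&(im[...,2]>110)
    print("white@10mm"); [print(*r) for r in rect(c,cv2.morphologyEx(white.astype(np.uint8),cv2.MORPH_CLOSE,np.ones((7,7))),.010)]
    # upper faces of handles, cups
    bench=(P[...,0]>.25)&(P[...,0]<.72)&(abs(P[...,1])<.5)
    for nm,lo,hi in(("cups",.03,.043),("cups on board",.043,.052),("cups in dock",.052,.063),("tops",.048,.075)):
        m=(bench&(Z>lo)&(Z<hi)).astype(np.uint8)
        n,L,S,C=cv2.connectedComponentsWithStats(m)
        for i in range(1,n):
            if S[i,4]<12: continue
            q=P[L==i]*1000; h=im[L==i]
            print(nm,C[i].round(),S[i,4],"mid",((np.nanpercentile(q,2,axis=0)+np.nanpercentile(q,98,axis=0))/2).round(1),"mean",q.mean(0).round(1),"ext",(np.nanpercentile(q,98,axis=0)-np.nanpercentile(q,2,axis=0)).round(),"hsv",np.median(h,0))
E
python3 - <<'E'
from h import *
c=cam("top"); report(c)
E
```

```text
white@10mm
[246.  39.] [ 986.5 -151.3] [ 225.8 1605.7] -0.124
[242.  88.] [839.9 -62.7] [111.2 239.5] -0.004
[228. 170.] [599.2   0.8] [162.9 424.6] -0.004
[358. 159.] [ 565.7 -335.8] [ 40.5 170.9] -0.037
[103. 191.] [599.8 358.8] [58.3 60.6] 0.839
[371. 206.] [ 432.3 -338.9] [ 90.  176.4] 0.09
[117. 249.] [439.6 336. ] [ 90.2 176.5] 0.075
[288. 256.] [342.6 -95.5] [ 40.1 103.6] -0.082
cups [327. 115.] 222 mid [ 694.3 -282.5   35.4] mean [ 696.5 -275.4   33.4] ext [ 41. 104.  11.] hsv [ 19. 137. 156.]
cups [229. 143.] 924 mid [659.9   0.9  33.9] mean [6.642e+02 6.000e-01 3.380e+01] ext [ 29. 396.   7.] hsv [ 30.  22. 116.]
cups [106. 149.] 69 mid [704.2 328.7  31.7] mean [706.2 331.7  31.1] ext [27. 47.  3.] hsv [ 16. 158. 148.]
cups [119. 153.] 43 mid [691.9 300.8  31.8] mean [690.8 299.   31.2] ext [27. 28.  4.] hsv [ 15. 157. 145.]
cups [129. 150.] 17 mid [693.5 271.1  31. ] mean [693.4 271.   30.7] ext [14. 22.  2.] hsv [ 15. 158. 135.]
cups [274. 148.] 14 mid [ 627.  -112.9   33.4] mean [ 627.  -113.    32.7] ext [ 8. 10.  6.] hsv [26.5 29.5 69.5]
cups [351. 158.] 19 mid [ 565.1
[... 1518 characters left out ...]
7.  34.5 81. ]
cups in dock [377. 203.] 50 mid [ 432.8 -340.5   55.7] mean [ 432.6 -339.9   55.4] ext [12. 27.  6.] hsv [ 13.  149.5 130. ]
cups in dock [110. 248.] 50 mid [439.1 336.   54.8] mean [439.  335.4  55.1] ext [11. 25.  5.] hsv [ 13.  162.5 132.5]
tops [355. 155.] 72 mid [ 565.9 -315.4   53.2] mean [ 565.5 -314.4   53.7] ext [23. 19.  7.] hsv [20. 83. 45.]
tops [106. 192.] 327 mid [579.3 330.9  61.7] mean [576.7 327.5  68.1] ext [52. 52. 27.] hsv [ 45.  11. 156.]
tops [377. 203.] 53 mid [ 432.6 -340.3   54.9] mean [ 432.3 -339.5   55.2] ext [12. 27.  8.] hsv [ 13. 149. 129.]
tops [110. 248.] 55 mid [438.8 336.   53.1] mean [438.5 335.3  54.6] ext [11. 25.  8.] hsv [ 13. 157. 130.]
```

Request:
send_rows:
  targets:
    - [[0,0,0,0.15,1],[0,0,0,0.15,1],[0,0,0,0.15,1],[0,0,0,0.15,1],[0,0,0,0.15,1],[0,0,0,0.15,1],[0,0,0,0.15,1],[0,0,0,0.15,1],[0,0,0,0.029,1]]
  newtons: 20

```text
time: 1.05
tool_pos: [0.231, 0.5806, 0.2264]
eef_rot: [[0.04, 0.999, 0.0], [0.999, -0.04, -0.001], [-0.001, 0.0, -1.0]]
force: [0.7, -0.7, -0.1]
gripper_width: 0.0918
finger_force: 0.0
```

Request:
send_rows:
  targets:
    - [[-4.4,1.84,0,0,1],[-4.4,1.84,0,0,1],[-4.4,1.84,0,0,1],[-4.4,1.84,0,0,1],[-4.4,1.84,0,0,1],[-4.4,1.84,0,0,1],[-4.4,1.84,0,0,1],[-4.4,1.84,0,0,1],[-4.4,1.84,0,0,1],[-4.4,1.84,0,0,1]]

```text
time: 2.05
tool_pos: [0.399, 0.1323, 0.227]
eef_rot: [[0.033, 0.999, 0.001], [0.999, -0.033, 0.001], [0.001, 0.001, -1.0]]
force: [1.2, 0.0, 0.7]
gripper_width: 0.0918
finger_force: 0.0
```

Request:
send_rows:
  targets:
    - [[-4.4,1.84,0,0,1],[-4.4,1.84,0,0,1],[-4.4,1.84,0,0,1],[-4.4,1.84,0,0,1],[-4.4,1.84,0,0,1],[-4.4,1.84,0,0,1],[-4.4,1.84,0,0,1],[-4.4,1.84,0,0,1],[-4.4,1.84,0,0,1],[0,0,0,0,1]]

```text
time: 3.05
tool_pos: [0.549, -0.2753, 0.2265]
eef_rot: [[0.041, 0.999, -0.0], [0.999, -0.041, -0.005], [-0.005, -0.0, -1.0]]
force: [-0.6, -0.7, -0.1]
gripper_width: 0.0919
finger_force: 0.0
```

```bash
cat >> h.py <<'E'
def go(x,y,z,yaw=0.0):
    """shift (cm, tool axes after turning) and turn to bring TCP to x,y,z mm, tool x axis along +y turned by yaw"""
    o=robot.get_obs(); R=np.array(o["eef_rot"]); p=np.array(o["tool_pos"])*1000
    cur=np.arctan2(R[1,0],R[0,0]); psi=np.pi/2+yaw
    d=np.array([x,y,z])-p; X=np.array([np.cos(psi),np.sin(psi),0]);Y=np.array([np.sin(psi),-np.cos(psi),0])
    print("t %.1f"%o["time"],"at",p.round(1),"yaw %.3f"%(cur-np.pi/2),"shift cm",round(d@X/10,2),round(d@Y/10,2),round(-d[2]/10,2),"turn %.3f"%(cur-psi),"F",np.round(o["force"],1),"w %.4f"%o["gripper_width"],"ff %.1f"%o["finger_force"])
E
python3 - <<'E'
from h import *
go(566,-315.3,22,-.037)
E
```

```text
t 3.0 at [ 549.  -275.3  226.5] yaw -0.041 shift cm -3.94 1.85 20.45 turn -0.004 F [-0.6 -0.7 -0.1] w 0.0919 ff 0.0
```

Descend, grip and slide right.

Request:
send_rows:
  targets:
    - [[-3.94,1.85,0,0,1],[0,0,4,0,1],[0,0,4,0,1],[0,0,4,0,1],[0,0,4,0,1],[0,0,3,0,1],[0,0,1.4,0,1],[0,0,0,0,1]]

```text
time: 3.85
tool_pos: [0.5655, -0.3069, 0.0211]
eef_rot: [[0.035, 0.999, -0.003], [0.999, -0.035, 0.002], [0.001, -0.003, -1.0]]
force: [-0.1, 0.7, 0.1]
gripper_width: 0.0917
finger_force: 0.0
```

Request:
send_rows:
  targets:
    - [[0,0,0,0,-1],[0,0,0,0,-1],[0,0,0,0,-1],[0,0,0,0,-1],[0,0,0,0,-1],[0,0,0,0,-1]]

```text
time: 4.45
tool_pos: [0.5667, -0.3077, 0.023]
eef_rot: [[0.037, 0.999, 0.0], [0.999, -0.037, -0.0], [-0.0, 0.0, -1.0]]
force: [0.1, -0.8, -0.7]
gripper_width: 0.0485
finger_force: 0.0
```

```bash
python3 - <<'E'
from h import *
go(563,-396,22,-.037)
E
```

```text
t 4.5 at [ 566.7 -307.7   23. ] yaw -0.037 shift cm -8.84 -0.04 0.1 turn 0.000 F [ 0.1 -0.8 -0.7] w 0.0485 ff 0.0
```

Request:
send_rows:
  targets:
    - [[-0.7,0,0,0,-1],[0,0,0,0,-1],[0,0,0,0,-1],[0,0,0,0,-1],[0,0,0,0,-1]]

```text
time: 4.95
tool_pos: [0.5674, -0.315, 0.023]
eef_rot: [[0.037, 0.999, 0.002], [0.999, -0.037, -0.001], [-0.001, 0.002, -1.0]]
force: [4.8, -1.5, -1.7]
gripper_width: 0.0277
finger_force: 20.0
```

Request:
send_rows:
  targets:
    - [[-1,0,0,0,-1],[-1,0,0,0,-1],[-1,0,0,0,-1],[-1,0,0,0,-1],[-1,0,0,0,-1],[-1,0,0,0,-1],[-1,0,0,0,-1],[-0.5,0,0,0,-1],[0,0,0,0,-1]]

```text
time: 5.85
tool_pos: [0.565, -0.391, 0.023]
eef_rot: [[0.037, 0.999, 0.003], [0.999, -0.037, -0.001], [-0.001, 0.003, -1.0]]
force: [7.2, -1.4, -1.3]
gripper_width: 0.0279
finger_force: 20.0
```

Request:
send_rows:
  targets:
    - [[-0.4,0,0,0,-1],[-0.4,0,0,0,-1],[0,0,0,0,-1]]

```text
time: 6.15
tool_pos: [0.5648, -0.3958, 0.0229]
eef_rot: [[0.036, 0.999, 0.002], [0.999, -0.036, 0.003], [0.004, 0.002, -1.0]]
force: [4.6, 6.6, 5.8]
gripper_width: 0.0277
finger_force: 20.0
```

Request:
send_rows:
  targets:
    - [[0.1,0,0,0,1],[0,0,0,0,1],[0,0,0,0,1],[0,0,0,0,1],[0,0,-2,0,1],[0,0,-4,0,1],[0,0,-4,0,1],[0,0,-4,0,1],[0,0,0,-0.037,0.7]]

```text
time: 7.05
tool_pos: [0.5649, -0.3995, 0.1689]
eef_rot: [[0.001, 1.0, 0.007], [1.0, -0.001, -0.005], [-0.005, 0.007, -1.0]]
force: [-0.4, -1.3, 0.1]
gripper_width: 0.0865
finger_force: 0.0
```

```bash
python3 - <<'E'
from h import *
go(440.5,50.5,9,0)
c=cam("top"); report(c)
E
```

```text
t 7.0 at [ 564.9 -399.5  168.9] yaw -0.001 shift cm 45.0 -12.44 15.99 turn -0.001 F [-0.4 -1.3  0.1] w 0.0865 ff 0.0
white@10mm
[218.  40.] [1001.6 -111.1] [  93.8 1522.8] -0.019
[242.  88.] [839.7 -62.6] [111.7 238.8] 0.006
[223. 169.] [599.3   0.9] [163.2 424.6] -0.006
[106. 193.] [591.3 349.7] [61.5 84. ] -0.627
[117. 249.] [439.5 335.9] [ 90.3 176.6] 0.08
[ 20. 345.] [241.  613.7] [24.9 96.5] 0.013
cups [328. 115.] 222 mid [ 695.2 -282.6   34.9] mean [ 696.6 -276.5   33.5] ext [ 41. 104.   9.] hsv [ 17. 141. 200.]
cups [229. 143.] 935 mid [659.8   1.   33.8] mean [664.1   2.1  33.6] ext [ 29. 395.   7.] hsv [ 30.  22. 160.]
cups [120. 145.] 30 mid [711.2 292.8  31.4] mean [711.2 293.8  31.1] ext [16. 26.  3.] hsv [ 15.  154.  192.5]
cups [110. 146.] 12 mid [714.5 319.6  31.1] mean [715.2 319.6  31.1] ext [10. 14.  2.] hsv [ 15.  154.5 209. ]
cups [127. 149.] 17 mid [696.3 273.6  31.4] mean [696.3 274.7  31.2] ext [16. 16.  2.] hsv [ 16. 154. 169.]
cups [274. 148.] 15 mid [ 627.1 -113.2   32.3] mean [ 627.1 -113.1   32.2] ext [ 9. 10.  4.] hsv [26. 31. 89.]
cups [103. 154.] 23 mid
[... 829 characters left out ...]
] hsv [ 15.   72.5 101.5]
cups [192. 281.] 256 mid [326.6 147.8  35.1] mean [326.1 149.1  35.1] ext [56. 57. 10.] hsv [ 56. 146. 134.]
cups on board [113. 196.] 95 mid [579.  327.1  47.5] mean [570.6 317.7  47.6] ext [56. 50.  8.] hsv [ 28.  30. 129.]
cups in dock [113. 196.] 33 mid [570.5 319.7  57.5] mean [566.1 315.4  56.1] ext [35. 28. 11.] hsv [ 28.  32. 113.]
cups in dock [110. 248.] 51 mid [438.9 336.   55.7] mean [438.7 335.5  55.1] ext [11. 25.  6.] hsv [ 13. 154. 185.]
tops [106. 192.] 349 mid [579.7 330.4  62. ] mean [576.3 327.1  68.3] ext [53. 51. 26.] hsv [ 50.   8. 217.]
tops [110. 248.] 53 mid [438.8 336.   55.1] mean [438.7 335.4  54.9] ext [12. 25.  7.] hsv [ 13. 153. 183.]
```

Request:
send_rows:
  targets:
    - [[4.5,-1.24,0,0,0.7],[4.5,-1.24,0,0,0.7],[4.5,-1.24,0,0,0.7],[4.5,-1.24,0,0,0.7],[4.5,-1.24,0,0,0.7],[4.5,-1.24,0,0,0.7],[4.5,-1.24,0,0,0.7],[4.5,-1.24,0,0,0.7],[4.5,-1.24,0,0,0.7],[4.5,-1.24,0,0,0.7]]

```text
time: 8.1
tool_pos: [0.4379, 0.0548, 0.1623]
eef_rot: [[0.001, 1.0, -0.001], [1.0, -0.001, -0.0], [-0.0, -0.001, -1.0]]
force: [0.8, 0.0, 0.7]
gripper_width: 0.0779
finger_force: 0.0
```

Request:
send_rows:
  targets:
    - [[0,0,0,0,0.7],[0,0,0,0,0.7],[0,0,0,0,0.7]]

```text
time: 8.4
tool_pos: [0.4392, 0.0522, 0.1625]
eef_rot: [[0.002, 1.0, -0.0], [1.0, -0.002, -0.001], [-0.001, -0.0, -1.0]]
force: [0.5, -0.2, -0.5]
gripper_width: 0.0782
finger_force: 0.0
```

```bash
python3 - <<'E'
from h import *
go(440.5,50.5,9,0)
c=cam("top"); im=c["image"]
cv2.imwrite("pics/sel1.png",cv2.resize(im[110:250,200:470],None,fx=2.8,fy=2.8))
E
```

```text
t 8.4 at [439.2  52.2 162.5] yaw -0.002 shift cm -0.17 0.13 15.35 turn -0.002 F [ 0.5 -0.2 -0.5] w 0.0782 ff 0.0
```

View pics/sel1.png

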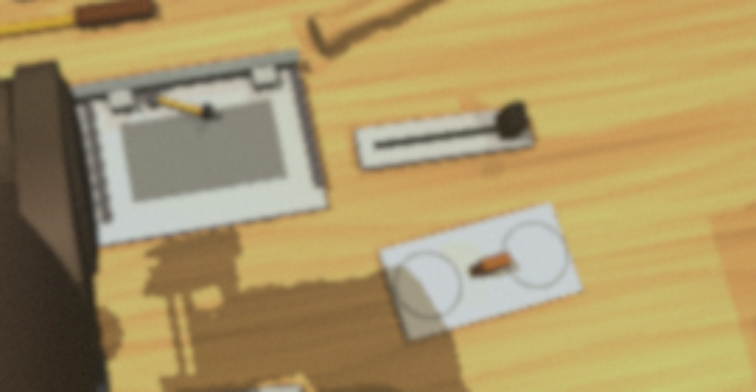

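The selector grip sits at the right end of the slot, at crop (512,120). Board B is unmoved at (480,270). I'll grasp cup 1 next.

Request:
send_rows:
  targets:
    - [[-0.15,0.12,4,0,0.7],[0,0,4,0,0.7],[0,0,4,0,0.7],[0,0,2,0,0.7],[0,0,1.3,0,0.7],[0,0,0,0,0.7],[0,0,0,0,-1],[0,0,0,0,-1],[0,0,0,0,-1],[0,0,0,0,-1]]
  newtons: 12

```text
time: 9.45
tool_pos: [0.4412, 0.0518, 0.0105]
eef_rot: [[0.0, 1.0, 0.002], [1.0, -0.0, 0.0], [0.0, 0.002, -1.0]]
force: [-0.0, -1.3, 6.2]
gripper_width: 0.0599
finger_force: 12.0
```

Request:
send_rows:
  targets:
    - [[0,0,0,0,-1],[0,0,0,0,-1]]

```text
time: 9.65
tool_pos: [0.4412, 0.0518, 0.0105]
eef_rot: [[0.0, 1.0, 0.002], [1.0, -0.0, 0.0], [0.0, 0.002, -1.0]]
force: [0.1, -1.8, 7.3]
gripper_width: 0.0599
finger_force: 12.0
```

Request:
send_rows:
  targets:
    - [[0,0,-2,0,-1],[0,0,-4,0,-1],[0,0,-4,0,-1],[0,0,0,0,-1]]

```text
time: 10.05
tool_pos: [0.443, 0.0523, 0.1137]
eef_rot: [[0.0, 1.0, 0.006], [1.0, -0.0, 0.003], [0.003, 0.006, -1.0]]
force: [0.5, 0.6, -0.8]
gripper_width: 0.0598
finger_force: 12.0
```

```bash
python3 - <<'E'
from h import *
go(443.2,282.2,21,.077)
E
```

```text
t 10.1 at [443.   52.3 113.7] yaw -0.000 shift cm 22.92 1.79 9.27 turn -0.077 F [ 0.5  0.6 -0.8] w 0.0598 ff 12.0
```

Request:
send_rows:
  targets:
    - [[0,0,0,-0.077,-1],[3.8,0.3,0,0,-1],[3.8,0.3,0,0,-1],[3.8,0.3,0,0,-1],[3.8,0.3,0,0,-1],[3.8,0.3,0,0,-1],[3.9,0.29,0,0,-1],[0,0,0,0,-1],[0,0,0,0,-1],[0,0,0,0,-1]]

```text
time: 11.05
tool_pos: [0.4405, 0.2804, 0.1095]
eef_rot: [[-0.076, 0.997, -0.0], [0.997, 0.076, -0.001], [-0.001, -0.001, -1.0]]
force: [0.2, 0.2, -0.6]
gripper_width: 0.0598
finger_force: 12.0
```

```bash
python3 - <<'E'
from h import *
go(443.2,282.2,21,.077)
E
```

```text
t 11.1 at [440.5 280.4 109.5] yaw 0.076 shift cm 0.16 0.28 8.85 turn -0.001 F [ 0.2  0.2 -0.6] w 0.0598 ff 12.0
```

Request:
send_rows:
  targets:
    - [[0.16,0.28,3,0,-1],[0,0,3,0,-1],[0,0,1.5,0,-1],[0,0,0.8,0,-1],[0,0,0.5,0,-1],[0,0,0,0,-1],[0,0,0,0,-1]]

```text
time: 11.75
tool_pos: [0.4439, 0.2834, 0.0224]
eef_rot: [[-0.076, 0.997, 0.001], [0.997, 0.076, 0.001], [0.001, 0.001, -1.0]]
force: [1.1, 0.4, -1.4]
gripper_width: 0.0598
finger_force: 12.0
```

Request:
send_rows:
  targets:
    - [[0,0,0,0,0.7],[0,0,0,0,0.7],[0,0,0,0,0.7],[0,0,0,0,0.7],[0,0,-3,0,0.7],[0,0,-3,0,0.7],[0,0,-3,0,0.7],[0,0,0,0.077,0.7],[0,0,0,0,0.7]]

```text
time: 12.65
tool_pos: [0.4437, 0.2839, 0.1125]
eef_rot: [[0.001, 1.0, 0.001], [1.0, -0.001, 0.001], [0.001, 0.001, -1.0]]
force: [0.4, -0.8, 0.2]
gripper_width: 0.0778
finger_force: 0.0
```

```bash
python3 - <<'E'
from h import *
go(453.3,177.5,10,0)
E
```

```text
t 12.7 at [443.7 283.9 112.5] yaw -0.001 shift cm -10.64 0.96 10.25 turn -0.001 F [ 0.4 -0.8  0.2] w 0.0778 ff 0.0
```

Request:
send_rows:
  targets:
    - [[-3.6,0.32,0,0,0.7],[-3.5,0.32,0,0,0.7],[-3.54,0.32,0,0,0.7],[0,0,0,0,0.7],[0,0,0,0,0.7],[0,0,0,0,0.7]]

```text
time: 13.25
tool_pos: [0.4527, 0.1778, 0.1114]
eef_rot: [[-0.002, 1.0, -0.001], [1.0, 0.002, -0.0], [-0.0, -0.001, -1.0]]
force: [-0.4, -1.0, -1.1]
gripper_width: 0.0778
finger_force: 0.0
```

```bash
python3 - <<'E'
from h import *
go(453.3,177.5,10,0)
report(cam("top"))
E
```

```text
t 13.2 at [452.7 177.8 111.4] yaw 0.002 shift cm -0.03 0.06 10.14 turn 0.002 F [-0.4 -1.  -1.1] w 0.0778 ff 0.0
white@10mm
[252.  38.] [ 984.1 -150.5] [ 235.5 1605.7] -0.127
[242.  88.] [839.4 -62.7] [112.2 239.6] -0.005
[237. 168.] [599.1   0.8] [163.8 424.6] -0.004
[354. 160.] [ 565.9 -334.9] [ 41. 170.] -0.031
[371. 206.] [ 432.1 -338.9] [ 90.  176.6] 0.093
[146. 246.] [430.3 258.8] [ 51.4 129.5] 0.248
[300. 256.] [ 338.4 -128.7] [31.8 33. ] 1.473
cups [329. 114.] 231 mid [ 695.5 -292.4   34.7] mean [ 697.2 -279.2   33.3] ext [ 43. 122.   9.] hsv [ 19. 135. 189.]
cups [229. 143.] 929 mid [6.598e+02 6.000e-01 3.370e+01] mean [6.641e+02 4.000e-01 3.370e+01] ext [ 28. 396.   6.] hsv [ 30.  22. 141.]
cups [136. 144.] 14 mid [706.6 251.2  31.6] mean [707.5 251.1  31.4] ext [19. 15.  3.] hsv [ 15. 156. 167.]
cups [115. 145.] 19 mid [715.  306.4  31.1] mean [715.3 306.6  31. ] ext [ 9. 21.  2.] hsv [ 15. 156. 179.]
cups [125. 147.] 27 mid [704.2 279.5  32.2] mean [703.8 279.8  31.4] ext [28. 19.  4.] hsv [ 15. 155. 167.]
cups [109. 148.] 38 mid [707.1 322.6  31.5] mean [707.6 323.2  31.2
[... 831 characters left out ...]
153.] 32 mid [ 561.9 -392.9   47.4] mean [ 559.7 -389.3   47.8] ext [26. 15.  9.] hsv [ 20.  102.5  52. ]
cups on board [135. 252.] 42 mid [419.8 277.8  46.4] mean [419.  276.9  46. ] ext [12. 37.  6.] hsv [ 11.  150.5  77. ]
cups in dock [385. 151.] 52 mid [ 562.9 -394.2   54.5] mean [ 562.2 -394.6   54.1] ext [26. 16.  5.] hsv [21.  89.5 56. ]
cups in dock [377. 203.] 48 mid [ 432.8 -339.2   55.2] mean [ 432.8 -340.1   55.3] ext [11. 26.  6.] hsv [ 14.  140.5 157.5]
tops [384. 151.] 70 mid [ 562.7 -394.4   53.2] mean [ 562.3 -394.    53.3] ext [26. 17.  8.] hsv [21. 91. 56.]
tops [377. 203.] 56 mid [ 432.4 -339.2   54.2] mean [ 432.3 -339.1   54.7] ext [12. 26.  8.] hsv [ 14.  144.5 156.5]
```

Request:
send_rows:
  targets:
    - [[0,0.06,4,0,0.7],[0,0,3,0,0.7],[0,0,2,0,0.7],[0,0,1.1,0,0.7],[0,0,0,0,0.7],[0,0,0,0,-1],[0,0,0,0,-1],[0,0,0,0,-1],[0,0,0,0,-1],[0,0,0,0,-1]]

```text
time: 14.3
tool_pos: [0.4542, 0.1775, 0.0116]
eef_rot: [[-0.0, 1.0, 0.001], [1.0, 0.0, 0.001], [0.001, 0.001, -1.0]]
force: [-1.0, 0.4, 6.7]
gripper_width: 0.0598
finger_force: 12.0
```

Request:
send_rows:
  targets:
    - [[0,0,0,0,-1],[0,0,-3,0,-1],[0,0,-4,0,-1],[0,0,-4,0,-1],[0,0,0,0,-1],[0,0,0,-0.077,-1],[0,0,0,0,-1]]

```text
time: 15.0
tool_pos: [0.4533, 0.1771, 0.1208]
eef_rot: [[-0.079, 0.997, 0.0], [0.997, 0.079, 0.001], [0.001, 0.0, -1.0]]
force: [-0.4, 0.4, -1.1]
gripper_width: 0.0599
finger_force: 12.0
```

```bash
python3 - <<'E'
from h import *
go(435,390,21,.077)
report(cam("top"))
E
```

```text
t 15.0 at [453.3 177.1 120.8] yaw 0.079 shift cm 21.37 -0.19 9.98 turn 0.002 F [-0.4  0.4 -1.1] w 0.0599 ff 12.0
white@10mm
[252.  38.] [ 984.1 -150.5] [ 235.5 1605.7] -0.127
[242.  88.] [839.4 -62.7] [112.2 239.6] -0.005
[236. 168.] [599.3   0.9] [163.3 424.6] -0.006
[354. 160.] [ 565.8 -334.9] [ 41.1 170. ] -0.033
[371. 206.] [ 432.3 -338.8] [ 90.  176.5] 0.09
[145. 245.] [432.4 256.6] [ 57.4 131. ] 0.273
[301. 256.] [ 338.7 -128.5] [30.3 33. ] -0.179
cups [341. 109.] 94 mid [ 707.2 -319.    33.7] mean [ 707.1 -315.7   32.6] ext [21. 52.  7.] hsv [ 21.  130.5 190. ]
cups [319. 118.] 127 mid [ 688.4 -256.6   35.3] mean [ 690.  -250.2   34.5] ext [30. 53. 10.] hsv [ 19. 137. 186.]
cups [229. 143.] 939 mid [660.    1.2  33.7] mean [664.1   2.2  33.7] ext [ 29. 397.   7.] hsv [ 30.  22. 141.]
cups [127. 143.] 21 mid [711.9 274.6  32.3] mean [712.2 272.8  31.6] ext [12. 27.  4.] hsv [ 15. 156. 173.]
cups [104. 150.] 26 mid [706.9 338.4  31.5] mean [705.7 338.6  30.8] ext [24. 23.  3.] hsv [ 15. 156. 149.]
cups [112. 147.] 14 mid [711.3 313.4  31.2] mean [711.  314.3  31.4] ext [ 9. 15. 
[... 584 characters left out ...]
board [383. 154.] 27 mid [ 561.  -394.4   47.7] mean [ 557.  -390.4   48.3] ext [24. 17.  8.] hsv [ 19. 101.  52.]
cups on board [135. 252.] 42 mid [420.  278.4  46.9] mean [418.6 277.   46.6] ext [13. 37.  7.] hsv [ 11. 144.  74.]
cups in dock [384. 151.] 52 mid [ 563.1 -394.5   54.4] mean [ 563.3 -394.2   54.1] ext [24. 16.  5.] hsv [20. 91. 56.]
cups in dock [377. 203.] 48 mid [ 433.  -340.2   55.8] mean [ 432.9 -340.1   54.8] ext [11. 26.  7.] hsv [ 13.  143.5 157.5]
tops [384. 151.] 72 mid [ 562.7 -394.5   52.7] mean [ 562.2 -394.    53.1] ext [26. 17.  8.] hsv [20. 91. 56.]
tops [377. 203.] 56 mid [ 432.5 -339.8   53.9] mean [ 432.3 -339.3   54.2] ext [12. 27. 10.] hsv [ 13. 144. 157.]
```

Request:
send_rows:
  targets:
    - [[3.6,-0.03,0,0,-1],[3.6,-0.03,0,0,-1],[3.6,-0.03,0,0,-1],[3.6,-0.03,0,0,-1],[3.6,-0.03,0,0,-1],[3.4,-0.03,0,0,-1],[0,0,0,0,-1],[0,0,0,0,-1],[0,0,0,0,-1]]

```text
time: 15.95
tool_pos: [0.4356, 0.3886, 0.1203]
eef_rot: [[-0.074, 0.997, -0.0], [0.997, 0.074, -0.001], [-0.001, -0.0, -1.0]]
force: [0.1, -0.3, -1.7]
gripper_width: 0.0594
finger_force: 12.0
```

```bash
python3 - <<'E'
from h import *
go(435,390,22,.077)
E
```

```text
t 15.9 at [435.6 388.6 120.3] yaw 0.075 shift cm 0.14 -0.04 9.83 turn -0.002 F [ 0.1 -0.3 -1.7] w 0.0594 ff 12.0
```

Request:
send_rows:
  targets:
    - [[0.14,0,3,0,-1],[0,0,3,0,-1],[0,0,2,0,-1],[0,0,1,0,-1],[0,0,0.7,0,-1],[0,0,0,0,-1],[0,0,0,0,-1]]

```text
time: 16.65
tool_pos: [0.4359, 0.3917, 0.0246]
eef_rot: [[-0.076, 0.997, 0.001], [0.997, 0.076, 0.001], [0.001, 0.001, -1.0]]
force: [-0.5, -0.0, -1.0]
gripper_width: 0.0597
finger_force: 12.0
```

Request:
send_rows:
  targets:
    - [[0,0,0,0,0.7],[0,0,0,0,0.7],[0,0,0,0,0.7],[0,0,0,0,0.7],[0,0,-3,0,0.7],[0,0,-4,0,0.7],[0,0,-4,0,0.7],[0,0,-4,0,0.7],[0,-5,-4,0,0.7],[0,-5,-4,0,0.7]]

```text
time: 17.65
tool_pos: [0.3573, 0.385, 0.2375]
eef_rot: [[-0.075, 0.997, 0.001], [0.997, 0.075, 0.0], [0.0, 0.001, -1.0]]
force: [-1.9, 1.9, 0.5]
gripper_width: 0.0782
finger_force: 0.0
```

```bash
python3 - <<'E'
from h import *
go(439,336,31,.077)
for n in("top","side"):
    c=cam(n); 
    if n=="top": report(c)
    cv2.imwrite(f"pics/{n}2.png",c["image"])
a=cv2.resize(cv2.imread("pics/top2.png")[150:320,50:250],None,fx=2,fy=2); b=cv2.resize(cv2.imread("pics/side2.png")[120:290,110:310],None,fx=2,fy=2)
cv2.imwrite("pics/m2.png",np.hstack([a,b]))
E
```

```text
t 17.6 at [357.3 385.  237.5] yaw 0.075 shift cm -5.52 7.76 20.65 turn -0.002 F [-1.9  1.9  0.5] w 0.0782 ff 0.0
white@10mm
[253.  38.] [ 985.1 -151. ] [ 231.9 1605.3] -0.127
[242.  88.] [839.8 -62.6] [111.5 239.4] -0.001
[234. 169.] [599.3   1. ] [163.2 424.6] -0.006
[353. 160.] [ 565.6 -334.9] [ 40.9 170.1] -0.038
[103. 191.] [599.6 358.7] [59.  60.4] 0.866
[371. 206.] [ 432.1 -338.7] [ 90.  176.3] 0.093
[118. 249.] [439.7 335.8] [ 90.1 176. ] 0.074
[288. 257.] [342.6 -95.4] [ 40.1 103.8] -0.082
cups [328. 114.] 225 mid [ 695.1 -283.7   35. ] mean [ 697.1 -277.6   33.6] ext [ 42. 105.  10.] hsv [ 19. 136. 163.]
cups [229. 143.] 932 mid [659.7   0.8  33.7] mean [664.    1.1  33.8] ext [ 29. 396.   6.] hsv [ 30.   23.  121.5]
cups [118. 144.] 14 mid [714.1 298.9  31.4] mean [714.3 298.6  31.3] ext [11. 17.  2.] hsv [ 15.  156.  158.5]
cups [127. 147.] 42 mid [700.8 273.8  31.4] mean [701.7 273.9  31.3] ext [25. 24.  3.] hsv [ 16.  157.  144.5]
cups [104. 149.] 27 mid [708.1 340.8  31.5] mean [709.2 337.7  30.9] ext [16. 36.  3.] hsv [ 16. 157. 154.]
cups [274. 148.] 14 mid [ 626.6 -1
[... 1751 characters left out ...]
 [28. 34. 81.]
cups in dock [377. 203.] 51 mid [ 432.3 -340.2   55.3] mean [ 432.5 -339.8   55.5] ext [11. 26.  6.] hsv [ 13. 148. 135.]
cups in dock [110. 248.] 46 mid [438.9 336.3  55.4] mean [438.9 335.8  54.8] ext [11. 24.  6.] hsv [ 14.  178.  133.5]
tops [384. 151.] 72 mid [ 562.6 -394.    53.6] mean [ 561.9 -393.9   53.3] ext [26. 17. 10.] hsv [21. 95. 48.]
tops [106. 192.] 304 mid [578.5 331.   61.9] mean [576.  327.1  67.6] ext [50. 52. 26.] hsv [ 43.  11. 161.]
tops [377. 203.] 56 mid [ 432.3 -339.8   53.9] mean [ 432.2 -338.9   55. ] ext [11. 27.  9.] hsv [ 13.  148.  134.5]
tops [110. 248.] 54 mid [438.7 336.4  54.1] mean [438.6 335.7  54.2] ext [12. 24.  8.] hsv [ 14. 176. 128.]
```

View pics/m2.png

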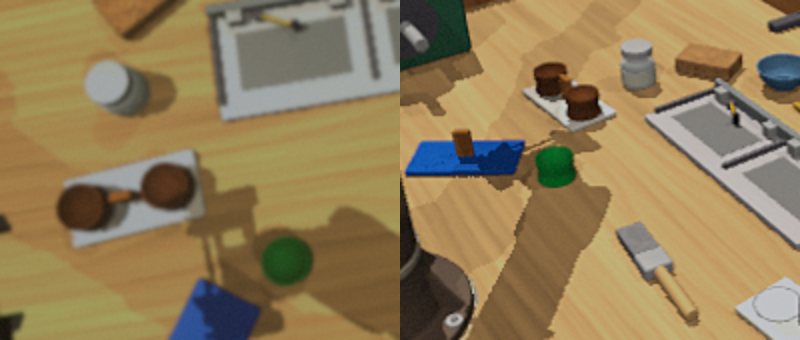

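Both cups stand upright on board A's rings, at crop (85,208) and (168,187). Next I'll grasp board A by its handle.

Request:
send_rows:
  targets:
    - [[-2.76,3.88,0,0,0],[-2.76,3.88,0,0,0],[0,0,4,0,0],[0,0,4,0,0],[0,0,4,0,0],[0,0,0,0,0],[0,0,0,0,0]]
  newtons: 50

```text
time: 18.45
tool_pos: [0.4394, 0.3359, 0.1164]
eef_rot: [[-0.076, 0.997, -0.0], [0.997, 0.076, -0.001], [-0.001, -0.001, -1.0]]
force: [1.1, 0.7, 0.5]
gripper_width: 0.0456
finger_force: 0.0
```

```bash
python3 - <<'E'
from h import *
go(438.9,336.2,22,.077)
E
```

```text
t 18.4 at [439.4 335.9 116.4] yaw 0.076 shift cm 0.04 -0.05 9.44 turn -0.001 F [1.1 0.7 0.5] w 0.0456 ff 0.0
```

Request:
send_rows:
  targets:
    - [[0,-0.05,3,0,0],[0,0,3,0,0],[0,0,2,0,0],[0,0,1.4,0,0],[0,0,0,0,0],[0,0,0,0,-1],[0,0,0,0,-1],[0,0,0,0,-1],[0,0,0,0,-1],[0,0,0,0,-1]]

```text
time: 19.45
tool_pos: [0.4392, 0.3367, 0.0227]
eef_rot: [[-0.077, 0.997, 0.001], [0.997, 0.077, 0.001], [0.001, 0.002, -1.0]]
force: [0.7, -0.3, 5.1]
gripper_width: 0.0115
finger_force: 50.0
```

Request:
send_rows:
  targets:
    - [[0,0,0,0,-1],[0,0,0,0,-1],[0,0,-0.5,0,-1],[0,0,-1,0,-1],[0,0,-1,0,-1],[0,0,-1,0,-1],[0,0,-1,0,-1],[0,0,-0.5,0,-1],[0,0,0,0,-1]]

```text
time: 20.35
tool_pos: [0.4389, 0.3369, 0.0732]
eef_rot: [[-0.077, 0.997, 0.001], [0.997, 0.077, 0.001], [0.001, 0.001, -1.0]]
force: [0.5, 0.8, -5.2]
gripper_width: 0.0118
finger_force: 50.0
```

```bash
python3 - <<'E'
from h import *
go(439,104,74,-.005)
c=cam("side");cv2.imwrite("pics/s3.png",cv2.resize(c["image"][100:260,110:330],None,fx=2.5,fy=2.5))
E
```

```text
t 20.4 at [438.9 336.9  73.2] yaw 0.077 shift cm -23.29 0.13 -0.08 turn 0.082 F [ 0.5  0.8 -5.2] w 0.0118 ff 50.0
```

View pics/s3.png

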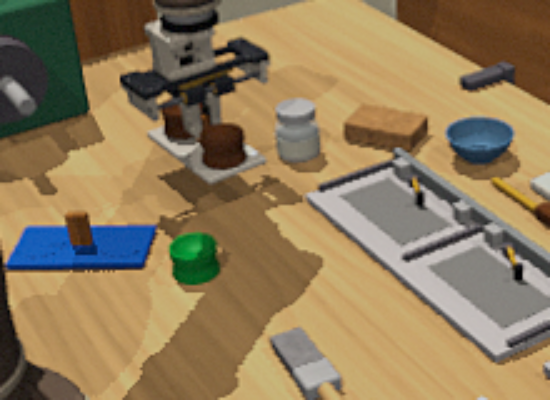

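Request:
send_rows:
  targets:
    - [[-1,0,0,0.041,-1],[-2,0,0,0.041,-1],[-3,0,0,0,-1],[-3.3,0,0,0,-1],[-3.3,0,0,0,-1],[-3.3,0,0,0,-1],[-3.3,0,0,0,-1],[-2.2,0,0,0,-1],[-1.2,0,0,0,-1],[-0.7,0.1,0,0,-1]]

```text
time: 21.4
tool_pos: [0.4394, 0.1016, 0.0721]
eef_rot: [[0.009, 1.0, -0.001], [1.0, -0.009, -0.0], [-0.0, -0.001, -1.0]]
force: [0.6, 0.4, -4.6]
gripper_width: 0.0117
finger_force: 50.0
```

Request:
send_rows:
  targets:
    - [[0,1,0,0,-1],[0,2,0,0,-1],[0,2.4,0,0,-1],[0,2.4,0,0,-1],[0,2.4,0,0,-1],[0,1.5,0,0,-1],[0,0.6,0,0,-1],[0,0,0,0,-1],[0,0,0,0,-1]]

```text
time: 22.3
tool_pos: [0.5621, 0.1033, 0.0718]
eef_rot: [[0.004, 1.0, -0.001], [1.0, -0.004, 0.0], [-0.0, -0.001, -1.0]]
force: [0.3, -0.3, -4.8]
gripper_width: 0.0117
finger_force: 50.0
```

```bash
python3 - <<'E'
from h import *
go(568,104,36,-.005)
c=cam("side");cv2.imwrite("pics/s4.png",cv2.resize(c["image"][130:260,190:390],None,fx=3,fy=3))
E
```

```text
t 22.3 at [562.1 103.3  71.8] yaw -0.004 shift cm 0.07 0.59 3.58 turn 0.001 F [ 0.3 -0.3 -4.8] w 0.0117 ff 50.0
```

View pics/s4.png

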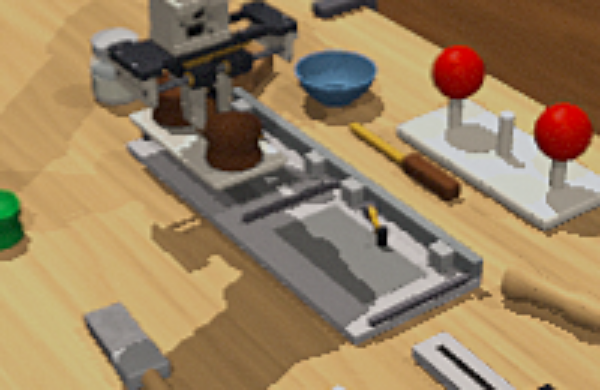

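Request:
send_rows:
  targets:
    - [[0.05,0.5,1,0,-1],[0,0,1,0,-1],[0,0,0.8,0,-1],[0,0,0.5,0,-1],[0,0,0.3,0,-1],[0,0,0,0,-1]]

```text
time: 22.95
tool_pos: [0.5676, 0.1031, 0.0357]
eef_rot: [[0.005, 1.0, -0.001], [1.0, -0.005, -0.0], [-0.0, -0.001, -1.0]]
force: [-0.3, -0.2, -4.5]
gripper_width: 0.0115
finger_force: 50.0
```

Request:
send_rows:
  targets:
    - [[0,0.5,0,0,-1],[0,0.5,0,0,-1],[0,0.5,0,0,-1],[0,0.5,0,0,-1],[0,0.3,0,0,-1],[0,0,0,0,-1]]

```text
time: 23.55
tool_pos: [0.5915, 0.1031, 0.0362]
eef_rot: [[0.005, 1.0, 0.0], [1.0, -0.005, -0.0], [-0.0, 0.0, -1.0]]
force: [-1.1, 0.0, -4.1]
gripper_width: 0.0117
finger_force: 50.0
```

Now I'll put it down on the floor and creep until it touches the stops.

Request:
send_rows:
  targets:
    - [[0,0,0.15,0,-1],[0,0.2,0,0,-1],[0,0.2,0,0,-1],[0,0.2,0,0,-1],[0,0,0,0,-1]]

```text
time: 24.05
tool_pos: [0.5964, 0.1032, 0.0348]
eef_rot: [[0.005, 1.0, -0.001], [1.0, -0.005, 0.0], [0.0, -0.001, -1.0]]
force: [-4.8, -0.6, 1.9]
gripper_width: 0.0114
finger_force: 50.0
```

Request:
send_rows:
  targets:
    - [[0,0.2,0,0,-1],[0,0.1,0,0,-1],[0,0,0,0,-1]]

```text
time: 24.35
tool_pos: [0.5993, 0.1032, 0.0348]
eef_rot: [[0.005, 1.0, -0.001], [1.0, -0.005, 0.0], [0.0, -0.001, -1.0]]
force: [-5.0, -0.8, 2.0]
gripper_width: 0.0112
finger_force: 50.0
```

Request:
send_rows:
  targets:
    - [[0,0.15,0,0,-1],[0,0,0,0,-1]]

```text
time: 24.55
tool_pos: [0.6002, 0.1032, 0.0348]
eef_rot: [[0.005, 1.0, -0.002], [1.0, -0.005, 0.0], [0.0, -0.002, -1.0]]
force: [-7.8, -0.9, 5.7]
gripper_width: 0.0118
finger_force: 50.0
```

Request:
send_rows:
  targets:
    - [[0,0.1,0,0,-1],[0,0,0,0,-1]]

```text
time: 24.75
tool_pos: [0.6002, 0.1032, 0.0349]
eef_rot: [[0.005, 1.0, -0.004], [1.0, -0.005, 0.001], [0.001, -0.004, -1.0]]
force: [-12.4, -0.8, 9.2]
gripper_width: 0.012
finger_force: 50.0
```

```bash
python3 - <<'E'
from h import *
go(600,104,36,-.005)
c=cam("side");P=cloud(c)
Z=P[...,2];b=(abs(P[...,1])<.2)&(P[...,0]>.62)&(P[...,0]<.68)
# stop faces: points z .02-.03 near x
for y0 in(.173,.033,-.033,-.173):
    m=(abs(P[...,1]-y0)<.012)&(P[...,0]>.62)&(P[...,0]<.68)&(Z>.016)&(Z<.033)
    print(y0,m.sum(),np.percentile(P[m][:,0],[2,10,30]) if m.sum() else "")
cv2.imwrite("pics/s5.png",cv2.resize(c["image"][130:250,200:360],None,fx=4.5,fy=4.5))
E
```

```text
t 24.8 at [600.2 103.2  34.9] yaw -0.005 shift cm 0.08 -0.02 -0.11 turn -0.000 F [-12.4  -0.8   9.2] w 0.0120 ff 50.0
0.173 0 
0.033 77 [0.62158698 0.62803401 0.63828947]
-0.033 50 [0.64275072 0.64390042 0.6452042 ]
-0.173 63 [0.64131735 0.64287522 0.6452127 ]
```

View pics/s5.png

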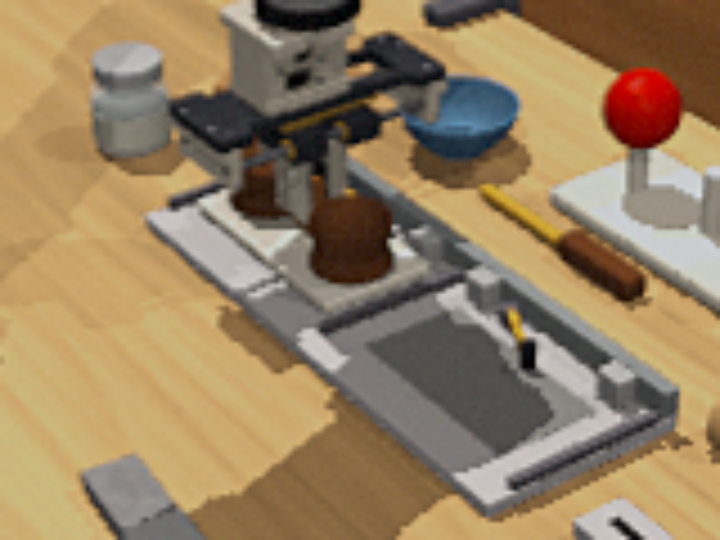

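Request:
send_rows:
  targets:
    - [[0,0,0,0,0],[0,0,0,0,0],[0,0,0,0,0],[0,0,0,0,0],[0,0,-2,0,0],[0,0,-3,0,0],[0,0,-4,0,0],[0,0,-4,0,0],[-4,-2,-3,0,0],[-5,-5,0,0,0]]

```text
time: 25.8
tool_pos: [0.552, 0.0301, 0.1964]
eef_rot: [[0.003, 1.0, 0.009], [1.0, -0.003, -0.0], [-0.0, 0.009, -1.0]]
force: [-0.2, -2.0, -0.5]
gripper_width: 0.0458
finger_force: 0.0
```

Request:
send_rows:
  targets:
    - [[-5,-2,0,0,0],[-5,-1,0,0,0],[-5,-1,0,0,0],[-5,-1,0,-0.05,0],[-5,-1,0,-0.045,0],[-5,-1,0,0,0],[-4,0,0,0,0],[0,0,0,0,0],[0,0,0,0,0]]

```text
time: 26.7
tool_pos: [0.4894, -0.3025, 0.1925]
eef_rot: [[-0.087, 0.996, -0.0], [0.996, 0.087, -0.0], [-0.0, -0.0, -1.0]]
force: [-0.6, -0.0, -0.0]
gripper_width: 0.046
finger_force: 0.0
```

```bash
python3 - <<'E'
from h import *
go(432.4,-339.8,22,.091)
c=cam("top");report(c)
cv2.imwrite("pics/t6.png",cv2.resize(c["image"][120:220,140:260],None,fx=5,fy=5))
E
```

```text
t 26.7 at [ 489.4 -302.5  192.5] yaw 0.087 shift cm -3.19 -6.02 17.05 turn -0.004 F [-0.6 -0.  -0. ] w 0.0460 ff 0.0
white@10mm
[248.  38.] [ 988.7 -152.2] [ 201.2 1608.8] -0.102
[242.  88.] [839.7 -62.7] [111.7 239.6] -0.005
[238. 169.] [599.3   1.3] [163.2 424. ] -0.007
[351. 160.] [ 566.5 -317. ] [ 41.  134.3] -0.031
[106. 193.] [593.1 352.1] [61.5 78. ] -0.627
[349. 207.] [ 429.2 -292.2] [82.8 86.7] -1.483
[288. 257.] [343.2 -95.2] [ 40.4 103.6] -0.105
[ 20. 345.] [241.  613.6] [24.9 96.3] 0.013
cups [341. 109.] 99 mid [ 706.7 -319.7   33.2] mean [ 707.5 -315.7   32.6] ext [23. 53.  6.] hsv [ 20. 130. 212.]
cups [319. 118.] 125 mid [ 687.7 -256.4   35.6] mean [ 689.9 -249.9   34.5] ext [30. 54. 10.] hsv [ 19. 136. 208.]
cups [229. 143.] 935 mid [659.9   0.7  33.9] mean [664.1   2.   33.8] ext [ 28. 396.   6.] hsv [ 28.  23. 153.]
cups [129. 145.] 35 mid [706.7 270.8  31.7] mean [708.6 269.9  31.2] ext [25. 25.  3.] hsv [ 15. 154. 168.]
cups [112. 156.] 109 mid [688.  319.9  31.5] mean [686.1 318.5  31.1] ext [56. 43.  3.] hsv [ 15. 154. 179.]
cups [103. 150.] 13 mid [706.8 341.  
[... 1387 characters left out ...]
0.] hsv [ 12. 143.  99.]
cups in dock [194. 171.] 16 mid [596.9 102.3  58. ] mean [595.3 101.1  57.7] ext [ 8. 28.  9.] hsv [ 14.  134.  106.5]
cups in dock [114. 197.] 14 mid [564.6 313.9  57.4] mean [564.3 313.1  56.4] ext [18. 12.  9.] hsv [ 26.   38.  105.5]
tops [214. 166.] 374 mid [597.4  48.6  55.3] mean [599.2  49.   54.8] ext [56. 54. 14.] hsv [ 12. 140. 101.]
tops [172. 173.] 376 mid [599.2 157.4  55.1] mean [600.5 158.5  54.9] ext [56. 55. 13.] hsv [ 12. 148. 101.]
tops [194. 169.] 72 mid [599.  102.3  60.1] mean [598.  101.7  63.9] ext [12. 27. 20.] hsv [ 14.  136.5 168. ]
tops [106. 192.] 335 mid [579.7 330.9  61.9] mean [576.4 327.7  68. ] ext [53. 51. 26.] hsv [ 28.  22. 202.]
```

View pics/t6.png

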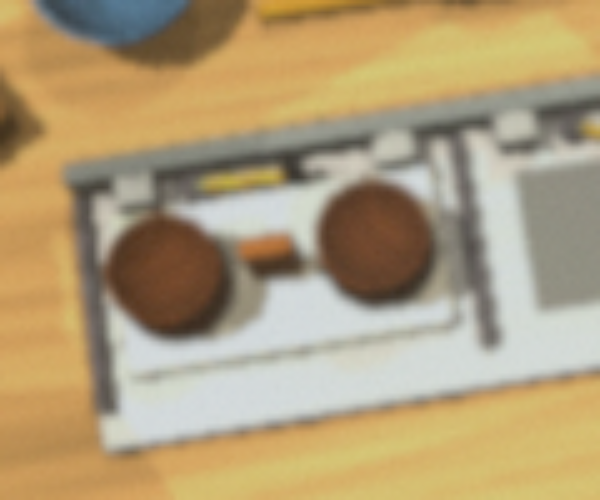

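Board A is home. The lever lies flat along the stops at crop (240,180), and both cups are on the board. Board B is next.

Request:
send_rows:
  targets:
    - [[-1.6,-3,3,0,0],[-1.6,-3,3,0,0],[0,0,3,0,0],[0,0,1,0,0],[0,0,0,0,0],[0,0,0,0,0]]

```text
time: 27.35
tool_pos: [0.4345, -0.3378, 0.0934]
eef_rot: [[-0.092, 0.996, 0.001], [0.996, 0.092, -0.0], [-0.0, 0.001, -1.0]]
force: [-0.3, 0.5, -0.2]
gripper_width: 0.0458
finger_force: 0.0
```

```bash
python3 - <<'E'
from h import *
go(432.4,-339.8,22.5,.091)
c=cam("side"); P=cloud(c)
m=(P[...,2]>.05)&(P[...,2]<.058)&(abs(P[...,0]-.432)<.03)&(abs(P[...,1]+.34)<.03)
print(m.sum(), np.percentile(P[m],[3,97],axis=0) if m.sum() else 0)
E
```

```text
t 27.4 at [ 434.5 -337.8   93.4] yaw 0.092 shift cm -0.18 -0.23 7.09 turn 0.001 F [-0.3  0.5 -0.2] w 0.0458 ff 0.0
51 [[ 0.42621641 -0.35219419  0.05040224]
 [ 0.43743657 -0.32624684  0.05702211]]
```

Request:
send_rows:
  targets:
    - [[-0.18,-0.23,3,0,0],[0,0,2.5,0,0],[0,0,1.5,0,0],[0,0,0,0,0],[0,0,0,0,-1],[0,0,0,0,-1],[0,0,0,0,-1],[0,0,0,0,-1],[0,0,0,0,-1],[0,0,0,0,-1]]

```text
time: 28.4
tool_pos: [0.4317, -0.3407, 0.0231]
eef_rot: [[-0.09, 0.996, 0.002], [0.996, 0.09, -0.0], [-0.001, 0.002, -1.0]]
force: [2.9, 1.5, 7.2]
gripper_width: 0.0118
finger_force: 50.0
```

Request:
send_rows:
  targets:
    - [[0,0,0,0,-1],[0,0,-1,0,-1],[0,0,-2,0,-1],[0,0,-2,0,-1],[0,0,-1.5,0,-1],[0,0,0,0.05,-1],[0,0,0,0.045,-1],[0,0,0,0,-1]]

```text
time: 29.2
tool_pos: [0.4305, -0.3402, 0.0877]
eef_rot: [[0.006, 1.0, -0.0], [1.0, -0.006, 0.0], [0.0, -0.0, -1.0]]
force: [-0.3, -0.3, -3.9]
gripper_width: 0.0117
finger_force: 50.0
```

```bash
python3 - <<'E'
from h import *
go(432,-102.5,87,-.005)
E
```

```text
t 29.2 at [ 430.5 -340.2   87.7] yaw -0.006 shift cm 23.77 0.03 0.07 turn -0.001 F [-0.3 -0.3 -3.9] w 0.0117 ff 50.0
```

Request:
send_rows:
  targets:
    - [[2,0,0,0,-1],[3.5,0,0,0,-1],[4,0,0,0,-1],[4,0,0,0,-1],[4,0,0,0,-1],[3.5,0,0,0,-1],[2,0,0,0,-1],[0.7,1,0,0,-1],[0,3,0,0,-1]]

```text
time: 30.1
tool_pos: [0.4702, -0.1024, 0.0874]
eef_rot: [[0.003, 1.0, -0.003], [1.0, -0.003, 0.002], [0.002, -0.003, -1.0]]
force: [0.7, -0.4, -3.0]
gripper_width: 0.0117
finger_force: 50.0
```

Request:
send_rows:
  targets:
    - [[0,3,0,0,-1],[0,3,0,0,-1],[0,2,0,0,-1],[0,1,0,0,-1],[0,0,0,0,-1],[0,0,0,0,-1],[0,0,0,0,-1]]

```text
time: 30.8
tool_pos: [0.5607, -0.1045, 0.0875]
eef_rot: [[0.006, 1.0, -0.001], [1.0, -0.006, 0.0], [0.0, -0.001, -1.0]]
force: [-0.2, 0.5, -3.3]
gripper_width: 0.0122
finger_force: 50.0
```

```bash
python3 - <<'E'
from h import *
go(568,-102.5,36.5,-.005)
E
```

```text
t 30.8 at [ 560.7 -104.5   87.5] yaw -0.006 shift cm 0.21 0.73 5.1 turn -0.001 F [-0.2  0.5 -3.3] w 0.0122 ff 50.0
```

Request:
send_rows:
  targets:
    - [[0.2,0.73,2,0,-1],[0,0,1.5,0,-1],[0,0,1,0,-1],[0,0,0.5,0,-1],[0,0,0.1,0,-1],[0,0,0,0,-1],[0,0,0,0,-1]]

```text
time: 31.5
tool_pos: [0.5696, -0.1024, 0.0371]
eef_rot: [[0.005, 1.0, 0.001], [1.0, -0.005, -0.0], [-0.0, 0.001, -1.0]]
force: [1.3, 1.0, -4.0]
gripper_width: 0.0118
finger_force: 50.0
```

Request:
send_rows:
  targets:
    - [[0,0.5,0,0,-1],[0,0.5,0,0,-1],[0,0.5,0,0,-1],[0,0.5,0,0,-1],[0,0.3,0,0,-1],[0,0,0.15,0,-1],[0,0.2,0,0,-1],[0,0,0,0,-1]]

```text
time: 32.3
tool_pos: [0.5935, -0.1024, 0.0352]
eef_rot: [[0.005, 1.0, -0.001], [1.0, -0.005, 0.001], [0.001, -0.001, -1.0]]
force: [-4.3, 0.9, 4.7]
gripper_width: 0.0121
finger_force: 50.0
```

Request:
send_rows:
  targets:
    - [[0,0.2,0,0,-1],[0,0.2,0,0,-1],[0,0,0,0,-1]]

```text
time: 32.6
tool_pos: [0.5977, -0.1027, 0.0352]
eef_rot: [[0.006, 1.0, -0.001], [1.0, -0.006, 0.0], [0.0, -0.001, -1.0]]
force: [-5.4, 0.0, 4.6]
gripper_width: 0.0116
finger_force: 50.0
```

Request:
send_rows:
  targets:
    - [[0,0.15,0,0,-1],[0,0,0,0,-1]]

```text
time: 32.8
tool_pos: [0.599, -0.1027, 0.0352]
eef_rot: [[0.006, 1.0, -0.001], [1.0, -0.006, 0.0], [0.0, -0.001, -1.0]]
force: [-5.7, -0.1, 4.9]
gripper_width: 0.0117
finger_force: 50.0
```

Request:
send_rows:
  targets:
    - [[0,0.15,0,0,-1],[0,0,0,0,-1]]

```text
time: 33.0
tool_pos: [0.5991, -0.1027, 0.0353]
eef_rot: [[0.006, 1.0, -0.003], [1.0, -0.006, 0.001], [0.001, -0.003, -1.0]]
force: [-11.3, 0.2, 11.7]
gripper_width: 0.0116
finger_force: 50.0
```

Request:
send_rows:
  targets:
    - [[0,0.1,0,0,-1],[0,0,0,0,-1]]

```text
time: 33.2
tool_pos: [0.5991, -0.1027, 0.0353]
eef_rot: [[0.006, 1.0, -0.005], [1.0, -0.006, 0.001], [0.001, -0.005, -1.0]]
force: [-15.7, 1.1, 16.4]
gripper_width: 0.0118
finger_force: 50.0
```

Request:
send_rows:
  targets:
    - [[0,0,0,0,0],[0,0,0,0,0],[0,0,0,0,0],[0,0,0,0,0],[0,0,-2,0,0],[0,0,-3,0,0],[0,0,-4,0,0],[0,0,-4,0,0],[-5,-0.5,0,0.03,0],[-5,-0.6,0,0,0]]

```text
time: 34.2
tool_pos: [0.5915, -0.2006, 0.1665]
eef_rot: [[0.03, 1.0, 0.004], [1.0, -0.03, -0.0], [0.0, 0.004, -1.0]]
force: [0.8, -1.0, -0.0]
gripper_width: 0.0458
finger_force: 0.0
```

Request:
send_rows:
  targets:
    - [[-5,-0.5,0,0,0.5],[-5,-0.5,0,0,0.5],[-5,0,0,0,0.5],[-4,0,0,0,0.5],[0,0,0,0,0.5],[0,0,0,0,0.5],[0,0,0,0,0.5]]

```text
time: 34.9
tool_pos: [0.5735, -0.3893, 0.1647]
eef_rot: [[0.034, 0.999, 0.0], [0.999, -0.034, 0.001], [0.001, 0.0, -1.0]]
force: [-0.7, 0.6, 0.3]
gripper_width: 0.0688
finger_force: 0.0
```

```bash
python3 - <<'E'
from h import *
go(562.7,-395.3,23,-.037)
c=cam("top"); d=cam("side")
cv2.imwrite("pics/t7.png",np.vstack([cv2.resize(c["image"][110:220,135:335],(600,330)),cv2.resize(d["image"][135:255,210:430],(495,270))if 0 else cv2.resize(d["image"][150:240,220:420],(600,270))]))
E
```

```text
t 34.9 at [ 573.5 -389.3  164.7] yaw -0.034 shift cm -0.64 -1.06 14.17 turn 0.003 F [-0.7  0.6  0.3] w 0.0688 ff 0.0
```

View pics/t7.png

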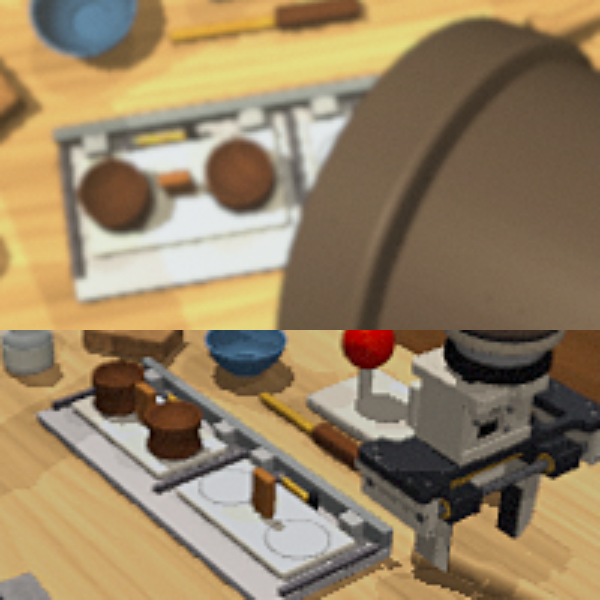

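Board B is against the stops in the right bay with its lever tucked in (lower part, (295,488)), and board A and both cups are in place. I'll lower onto the selector grip and check board B's back edge before sliding.

Request:
send_rows:
  targets:
    - [[-0.64,-1.06,3,0,0.5],[0,0,4,0,0.5],[0,0,4,0,0.5],[0,0,2,0,0.5],[0,0,1.1,0,0.5],[0,0,0,0,0.5],[0,0,0,0,0.5]]
  newtons: 20

```text
time: 35.7
tool_pos: [0.5628, -0.3967, 0.0253]
eef_rot: [[0.034, 0.999, 0.001], [0.999, -0.034, -0.001], [-0.001, 0.001, -1.0]]
force: [-0.4, -0.0, 0.1]
gripper_width: 0.069
finger_force: 0.0
```

```bash
cat > chk.py <<'E'
from h import *
c=cam("side"); P=cloud(c); im=cv2.cvtColor(c["image"],cv2.COLOR_BGR2HSV)
white=(im[...,1]<70)&(im[...,2]>90)
for n,s in(("L",1),("R",-1)):
    for y0 in(s*.103-.07,s*.103+.07):
        m=(abs(P[...,1]-y0)<.008)&(P[...,2]>.017)&(P[...,2]<.0265)&(P[...,0]>.53)&(P[...,0]<.68)&white
        if m.sum(): print(n,round(y0,3),m.sum(),"board x front/back",np.percentile(P[m][:,0],[1,99]).round(4))
    m=(P[...,2]>.052)&(P[...,2]<.071)&(abs(P[...,0]-.599)<.012)&(abs(P[...,1]-s*.103)<.02)
    print(n,"handle",m.sum(),np.percentile(P[m],[3,97],axis=0).round(4).tolist() if m.sum() else "")
E
python3 - <<'E'
from chk import *
go(562.7,-395.3,23,-.037)
E
```

```text
L 0.033 49 board x front/back [0.5527 0.6576]
L 0.173 20 board x front/back [0.5534 0.6373]
L handle 43 [[0.5925, 0.0898, 0.0539], [0.603, 0.1167, 0.0698]]
R -0.173 118 board x front/back [0.5533 0.654 ]
R -0.033 94 board x front/back [0.5533 0.6548]
R handle 58 [[0.5914, -0.114, 0.0532], [0.6041, -0.0876, 0.0704]]
t 35.8 at [ 563.  -397.1   25.7] yaw -0.035 shift cm 0.18 -0.04 0.27 turn 0.002 F [-0.1 -0.6  0.8] w 0.0690 ff 0.0
```

All four board front corners are at x≈0.553, so both boards are square and home. I'll slide to dry.

Request:
send_rows:
  targets:
    - [[0,0,0.2,0,-1],[0,0,0,0,-1],[0,0,0,0,-1],[0,0,0,0,-1],[0,0,0,0,-1],[0,0,0,0,-1],[0,0,0,0,-1],[0,0,0,0,-1]]

```text
time: 36.55
tool_pos: [0.5648, -0.3964, 0.0223]
eef_rot: [[0.033, 0.999, 0.004], [0.999, -0.033, -0.001], [-0.001, 0.004, -1.0]]
force: [7.6, -0.5, -4.3]
gripper_width: 0.0279
finger_force: 20.0
```

Request:
send_rows:
  targets:
    - [[1,0,0,0,-1],[1.5,0,0,0,-1],[1.5,0,0,0,-1],[1.5,0,0,0,-1],[1.5,0,0,0,-1],[1.5,0,0,0,-1],[1.5,0,0,0,-1],[1,0,0,0,-1],[0.6,0,0,0,-1],[0,0,0,0,-1]]

```text
time: 37.55
tool_pos: [0.5686, -0.2791, 0.0223]
eef_rot: [[0.033, 0.999, 0.003], [0.999, -0.033, 0.0], [0.0, 0.003, -1.0]]
force: [6.9, 0.6, -3.8]
gripper_width: 0.0275
finger_force: 20.0
```

Request:
send_rows:
  targets:
    - [[0.3,0,0,0,-1],[0.2,0,0,0,-1],[0,0,0,0,-1]]

```text
time: 37.85
tool_pos: [0.5686, -0.2767, 0.0223]
eef_rot: [[0.034, 0.999, 0.004], [0.999, -0.034, -0.003], [-0.003, 0.004, -1.0]]
force: [7.4, -3.9, -8.2]
gripper_width: 0.0279
finger_force: 20.0
```

Request:
send_rows:
  targets:
    - [[0.3,0,0,0,-1],[0,0,0,0,-1]]

```text
time: 38.05
tool_pos: [0.5686, -0.2765, 0.0224]
eef_rot: [[0.036, 0.999, 0.005], [0.999, -0.036, -0.007], [-0.007, 0.005, -1.0]]
force: [10.2, -11.6, -14.2]
gripper_width: 0.0277
finger_force: 20.0
```

Request:
send_rows:
  targets:
    - [[0,0,0,0,0.5],[0,0,0,0,0.5],[0,0,0,0,0.5],[0,0,0,0,0.5],[0,0,0,0,0.5],[0,0,-3,0,0.5],[0,0,-4,0,0.5],[0,0,-5,0,0.5],[0,0,-5,0,0.5]]

```text
time: 38.95
tool_pos: [0.5657, -0.2724, 0.1936]
eef_rot: [[0.035, 0.999, -0.001], [0.999, -0.035, 0.0], [0.0, -0.001, -1.0]]
force: [1.6, -0.5, -1.0]
gripper_width: 0.0685
finger_force: 0.0
```

Request:
send_rows:
  targets:
    - [[-5,-5,0,0,0.5],[-2,-5,0,0,0.5],[0,-5,0,0,0.5],[0,-5,0,0,0.5],[0,0,0,0,0.5],[0,0,0,0,0.5]]

```text
time: 39.55
tool_pos: [0.3821, -0.32, 0.1925]
eef_rot: [[0.037, 0.999, 0.002], [0.999, -0.037, 0.001], [0.001, 0.001, -1.0]]
force: [0.2, -0.8, 0.5]
gripper_width: 0.0689
finger_force: 0.0
```

```bash
python3 - <<'E'
from chk import *
go(562.7,-395.3,23,-.037)
c=cam("top"); report(c)
cv2.imwrite("pics/t9.png",np.vstack([cv2.resize(c["image"][110:240,135:435],(600,260)),cv2.resize(cam("side")["image"][130:290,210:410],(400,320))[:, :].repeat(1,0) if 0 else cv2.resize(cam("side")["image"][140:290,180:430],(600,330))]))
E
```

```text
L 0.173 18 board x front/back [0.5545 0.5726]
L handle 4 [[0.5933, 0.1139, 0.0553], [0.5977, 0.1211, 0.0681]]
R -0.173 117 board x front/back [0.5543 0.6529]
R -0.033 34 board x front/back [0.5627 0.6315]
R handle 1 [[0.5952, -0.0841, 0.055], [0.5952, -0.0841, 0.055]]
t 39.6 at [ 383.5 -320.1  192.4] yaw -0.035 shift cm -6.86 18.19 16.94 turn 0.002 F [-0.2  0.7  1.2] w 0.0691 ff 0.0
white@10mm
[253.  38.] [ 985.1 -151. ] [ 231.9 1605.3] -0.127
[242.  88.] [839.7 -62.6] [111.4 239.5] -0.002
[242. 170.] [599.    0.8] [162.7 424.6] -0.004
[361. 159.] [ 565.7 -335.8] [ 41.  170.8] -0.034
[103. 191.] [599.7 358.6] [57.5 60.1] 0.87
[423. 224.] [ 370.5 -474.3] [61.5 89.2] -0.009
[288. 257.] [342.6 -95.4] [ 40.1 103.8] -0.082
[ 22. 345.] [240.  603.7] [20.3 72.7] -0.009
cups [328. 114.] 224 mid [ 695.5 -288.    35.3] mean [ 697.2 -278.1   33.6] ext [ 43. 114.  11.] hsv [ 19.  136.5 166. ]
cups [229. 143.] 926 mid [659.6   1.1  33.8] mean [664.1   1.2  33.8] ext [ 29. 396.   6.] hsv [ 28.   24.  113.5]
cups [274. 140.] 14 mid [ 649.2 -119.    32. ] mean [ 649.2 -119.1   31.9] ext [9. 9. 4.] h
[... 2600 characters left out ...]
[14. 16.  8.] hsv [25.  40.5 77.5]
tops [273. 156.] 67 mid [ 598.2 -103.4   59.9] mean [ 596.7 -103.1   64.2] ext [12. 26. 19.] hsv [ 14. 123. 121.]
tops [339. 157.] 78 mid [ 568.4 -274.1   53.4] mean [ 568.1 -273.6   53.6] ext [26. 19.  7.] hsv [19. 88. 49.]
tops [214. 166.] 386 mid [597.3  48.6  55.1] mean [598.9  48.9  54.6] ext [55. 55. 14.] hsv [ 12. 139.  75.]
tops [172. 173.] 376 mid [599.3 157.5  55. ] mean [600.8 158.4  54.7] ext [56. 55. 14.] hsv [ 13. 148.  73.]
tops [194. 169.] 74 mid [599.4 102.   59.5] mean [597.8 101.8  63.7] ext [12. 26. 21.] hsv [ 14.  132.5 116.5]
tops [106. 192.] 342 mid [579.6 331.   61.8] mean [576.  327.2  68.3] ext [52. 52. 26.] hsv [ 28.   23.  159.5]
```

View pics/t9.png

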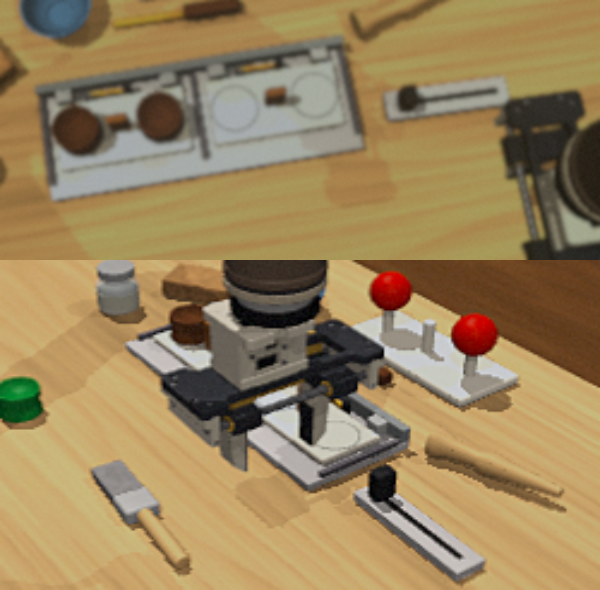

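Everything is in place. The selector is at its left end (top view (408,97)), having moved 120 mm. Both boards are home, and the cups are upright on board A. I'll hand it in.

```bash
python3 -c "
from plant import robot
print(robot.sign_off())"
```

```text
the job is handed in; nothing more can be done
None
```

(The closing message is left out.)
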